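# Open the kit case's sprung gate and hold it

### The arm

A 6-joint arm with a two-finger parallel gripper is mounted at the origin on the work surface. World frame = base frame: x ahead of the robot, y to its left, z up, the work surface at z = 0. Lengths are in m, angles in rad, forces in N, time in s.
With the tool pointing down it reaches from about 0.35 to 0.975 m from the base axis. Payload 4.9 kg.
Tool frame: the origin (TCP) lies midway between the tips of the shut fingers; the grasp point (between the pads) lies 19 mm behind it (ctrl.tcp_to_grasp is the distance from the TCP to the grasp point, in m); z points along the fingers, y is the line along which they close (so a half turn about z gives the same grasp; the last joint's range is limited). The gripper opens to 85 mm and grips with 20 to 120 N. Pads are 22 mm wide; open, the fingers measure 114 mm over their backs; the gripper's body (76 mm by 85 mm) begins 54 mm behind the grasp point. The pads swing forward as they close: fully open they stand 13 mm farther back than shut.
Start: joints at [1.067, 0.053, 1.613, -0, 1.476, -0.119], TCP at [0.235, 0.579, 0.206] pointing down, gripper open.
Joint ranges: [-3.01, 3.01], [-1.01, 2.22], [0.06, 2.58], [-1.02, 4.17], [0.09, 2.62], [-3.14, 3.14]. Speed limits (rad/s): [2.57, 2.57, 3.14, 3.14, 3.14, 3.14].

### API

Orientations are given as a rotation vector (axis times angle).
In Python, from station import ctrl, cams, job gives the robot as it stands (ctrl), with the cameras (cams) and the job (job).
- The arm moves only by the tool jog_arm, called by a JSON object that holds its "fn" and its "kwargs". Schema: {"type":"object","properties":{"plan":{"type":"array","items":{"type":"object","properties":{"aperture":{"type":"number"},"dx":{"type":"number"},"dy":{"type":"number"},"dz":{"type":"number"},"wx":{"type":"number"},"wy":{"type":"number"},"wz":{"type":"number"}},"additionalProperties":false,"required":["aperture"]},"minItems":1,"maxItems":20},"clamp_n":{"type":"number"},"only":{"type":"string"},"quiet":{"type":"boolean"},"lines":{"type":"string"}},"required":["plan"],"additionalProperties":false}. plan is a list of rows, 1 to 20 of them, each an object with the fields aperture (the finger opening in m), dx, dy, dz (the shift in m), wx, wy, wz (a rotation vector in rad); a field left out counts as zero (the opening has to be given); each row is the pose to reach, as a shift and turn from the pose commanded when the call began, along the tool's axes at that moment; what a row does not reach only later rows make up. A row lasts 1/12 s, in which the tool goes at most 0.0417 m and 0.125 rad, less where a joint would pass 70% of its speed; a pose out of reach is approached as far as the arm can. The fingers move at their own pace and stop on an object; clamp_n is the grip in N (left out, the last holds). Time passes only in rows, so rows that do not move let the fingers close. The tool returns the time, the measured TCP pose, the force, the opening and the grip force at its end. only (a regular expression) keeps the lines of the reply that match it, lines (a string "A,B") keeps lines A to B, and quiet returns only ok. Input that does not fit is refused with a message, and nothing moves.
- ctrl.get_obs(): the state, without advancing time (a new reading comes with each control period).
- cams.get_image(name): name is "side" or "top"; returns the picture (480x640x3 uint8, red, green, blue); there is no depth.
- cams.camera_params(name): a dict with "fx", "fy", "cx", "cy" (pixels), "T" (4x4, takes a point from camera to world coordinates). Camera axes: x right, y down, z forward; pixel columns grow to the right and rows downward; lengths in m; the calibration is good to about 2 mm. A picture is of the moment at which its call begins. camera_params takes no time and is no camera call.
- job.finish_job(): hands the job in; it is judged then, once.
The state is a dict: "t": time; "q": joint angles; "dq": joint speeds; "effort": joint torques, N m; "tool_pos": TCP position; "tool_rot": TCP orientation; "contact_force": force on the tool from outside, world axes, zero at the start; "wrist_torque": the same for the moment, N m; "opening": finger opening in m; "grip_force": force on a finger pad.
Only numpy, scipy, OpenCV 4.12 (cv2) and the standard library are available. Lean on these libraries where they do the work, as an engineer would, in place of code of your own. Each camera call takes 0.05 s, during which the arm holds its last target. There are 200 camera calls.

### The job

Stand the pump bottle that blocks the gate of the make-up kit case upright in the empty half of the two-part tray, without pushing it over or disturbing the other things. Then squeeze the catch nearer the gate's hinge fully until its tab has closed up to its post, and after it squeeze the other catch in the same way. Last, take the gate by its upright pull bar, swing it past its detent to about a right angle, and finish while still holding the gate there by the bar (do not let go), because it springs back when let go.

Things in the scene. Friction and masses are not known exactly. Their poses are not given: they have to be found in the camera images.
- case: Aluminium make-up kit case, open on top, 160 deep (its x), 280 wide (its y), 120 high; fixed to the table. Origin at the middle of the lower front edge; its x axis points from the front (gate side, facing the robot) to the back, y to the hinge side, z up. Along the top of the front runs a rail, 34 deep, top at z = 120, that carries the two catches.
- gate_hinge (a point): Point on the gate's upright hinge axis, at x = -5, y = 120, z = 60 in the case's frame (the robot's left end of the gate); the axes are the case's. The gate is a panel 10 thick, 238 wide, z 8 to 100, in front of the case's front plane; two lugs on its top edge stand behind the catches' hooks.
- gate (a joint): Gate angle, rad: 0 closed, grows as the free end swings out towards the robot (clockwise from above, about the hinge), stop at 1.7. A closing spring gives 0.1 N m at 0 plus 0.2 N m per rad; between about 0.5 and 1.05 a spring roller (detent) resists: about 10 N at the pull bar. Let go, it swings back. An engaged catch's hook blocks it.
- pull: Upright round steel pull bar on the gate, 14 in diameter, 180 from the hinge axis along the gate and 35 in front of the gate's mid-plane. Origin on the bar's axis at table height (z = 0); the bar spans z 42 to 175. It turns with the gate. Grip it from above near its top, above z = 125, where nothing stands beside it.
- pull_top (a point): Centre of the top of the pull bar, z = 175.
- catch1 (a joint): Slide of catch 1 (nearer the hinge), m: 0 engaged, grows as the tab moves towards the post (the case's -y), stop at 0.016; released from 0.011 on. It stays where it is left; about 4 N moves it.
- catch2 (a joint): Slide of catch 2 (nearer the gate's free end), same meaning and values as catch 1.
- tab1: Sliding tab of catch 1, a dark steel block 24 (case x) by 10 (case y), top 38 above the rail (z = 158). Origin at its middle at rail height, z = 120. At 0 its centre is 30 from the post's centre towards the case's +y, at full travel 14. Its steel hook reaches out over the gate's top in front of the gate's lug.
- post1: Fixed post of catch 1, a dark steel block 24 (case x) by 10 (case y), 38 high. Origin at the middle of its foot on the rail, z = 120, at x = 18, y = 45 in the case's frame. Squeeze tab and post together between the two fingers from above, closing along the case's y: outside width 40 engaged, 24 fully squeezed. The post does not move.
- tab2: Sliding tab of catch 2, same shape and motion as tab1.
- post2: Fixed post of catch 2, same as post1, at x = 18, y = -70 in the case's frame.
- bottle: Amber pump bottle, round body 48 in diameter up to z = 82, then a narrow neck and pump head, 124 high in all, the pump head reaching 16 to one side; mass about 0.18 kg. Origin at the centre of its underside. Starts upright in front of the gate, in its way.
- tray_empty (a point): Middle of the floor (z = 5) of the empty half of the tray, a white shallow fixed tray 140 (its x) by 190 (its y), 25 high, parted across y by a 5 mm wall; each half is 130 by about 87 inside. The axes are the tray's. The other half, 95 away along the tray's -y, holds a small white jar 38 high.
- jar: Small white lidded jar, 56 in diameter, 38 high, in the other half of the tray; to be left alone. Origin at the centre of its underside.
- palette: Flat black face-paint palette, 120 by 180, 14 high; to be left alone. Origin at the centre of its underside.
- tub: Round lidded tub, 84 in diameter, 48 high; to be left alone. Origin at the centre of its underside.
- lipstick: Upright lipstick, 20 in diameter, 70 high, by the case's free-end corner; to be left alone. Origin at the centre of its underside.
- concealer: Small upright bottle, 26 in diameter, 70 high, by the case's hinge corner; to be left alone. Origin at the centre of its underside.
- brush: Make-up brush lying flat, 180 long; to be left alone. Origin at the centre of its underside.
- puff: Round white compact, 70 in diameter, 14 high; to be left alone. Origin at the centre of its underside.

How it is judged:
On the way, in this order (a step that is already met when the one before it is completed fails the run):
1. the pump bottle stands upright in the empty half of the tray (x of bottle in the frame of tray_empty between -0.045 and 0.045 m and y of bottle in the frame of tray_empty between -0.024 and 0.024 m and angle between bottle's own z axis and vertical below 0.15 rad and height (world z) of bottle below 0.012 m and linear speed of bottle below 0.05 m/s), for 0.2 s.
2. the catch nearer the hinge is squeezed between the fingers, tab up to post (value of joint catch1 above 0.011 m and contact force between the fingers and tab1 above 1 N and contact force between the fingers and post1 above 1 N), for 0.2 s.
3. the other catch is squeezed in the same way (value of joint catch2 above 0.011 m and contact force between the fingers and tab2 above 1 N and contact force between the fingers and post2 above 1 N), for 0.2 s.
4. the gate is past its detent, pulled by the bar (value of joint gate above 1.1 rad and contact force between the fingers and pull above 0.8 N), for 0.1 s.
At the end, for the whole second after the job is handed in: Gate at 1.35 rad (77 degrees) or more and still (under 0.1 rad/s), fingers bearing on its pull bar (over 0.8 N), both catches released (over 10 mm), bottle upright (within 0.15 rad), at rest on the floor of the tray's empty half, within 45 by 24 mm of its middle (all of step 1 and value of joint gate above 1.35 rad and velocity of joint gate between -0.1 and 0.1 rad/s and contact force between the fingers and pull above 0.8 N and value of joint each of catch1, catch2 above 0.01 m); the arm keeps its last pose, push and grip.
It fails at once if the catch farther from the hinge was moved before the one nearer the hinge was released (value of joint catch2 above 0.007 m and value of joint catch1 below 0.009 m).
It fails at once if the gate was forced while a catch was engaged (value of joint gate above 0.15 rad and value of joint any of catch1, catch2 below 0.007 m).
It fails at once if the bottle was tipped over (angle between bottle's own z axis and vertical above 0.7 rad).
It fails at once if another thing on the table was disturbed (moved more than 40 mm) (distance of any of jar, palette, tub, lipstick, concealer, brush, puff from where it was at the start of the episode above 0.04 m).
It also fails if it takes over 67 s, if anything falls off the work surface, if the arm or the gripper's body presses on something with over 40 N, if the wrist force passes 120 N, or if a joint passes its speed limit or range.

## Working session

There is one attempt and no reset: what is moved stays moved. The work goes in short steps, Python scripts to look and compute and a tool call to move; the robot and the scene stay as the last step left them, time stands still between calls to the robot, and variables do not carry over. Pictures are saved under pics/ and viewed, at most 10 in all, crops included, and the job is handed in when it is done.

```bash
ls; mkdir -p pics; python3 - <<'E'
from station import ctrl, cams, job
import cv2
for n in("top","side"):
    cv2.imwrite(f"pics/{n}0.png",cams.get_image(n)[:,:,::-1]); p=cams.camera_params(n); print(n,p)
o=ctrl.get_obs();print(o["t"],o["tool_pos"],o["tool_rot"],o["opening"],ctrl.tcp_to_grasp)
E
```

```text
pics
station.py
top {'fx': 521.7520801033703, 'fy': 521.7520801033703, 'cx': 313.05797317572825, 'cy': 241.8217822107901, 'T': array([[ 1.47938168e-02, -9.89119473e-01,  1.46368754e-01,
         3.58125223e-01],
       [-9.99890514e-01, -1.46812957e-02,  1.84904002e-03,
         4.08805400e-02],
       [ 3.19961454e-04, -1.46380083e-01, -9.89228371e-01,
         1.13094020e+00],
       [ 0.00000000e+00,  0.00000000e+00,  0.00000000e+00,
         1.00000000e+00]])}
side {'fx': 597.6833002339584, 'fy': 597.6833002339584, 'cx': 320.7126167005829, 'cy': 242.26678285003237, 'T': array([[ 0.71823785, -0.39610087,  0.57204763, -0.35780498],
       [-0.69578004, -0.40301312,  0.5945339 , -0.88014765],
       [-0.0049527 , -0.82503607, -0.56505836,  0.97339331],
       [ 0.        ,  0.        ,  0.        ,  1.        ]])}
0.1 [0.23432962 0.57874656 0.20437346] [-6.00687938e-01 -3.08304017e+00  2.80390095e-03] 0.08513722322958213 0.0187
```

View pics/top0.png

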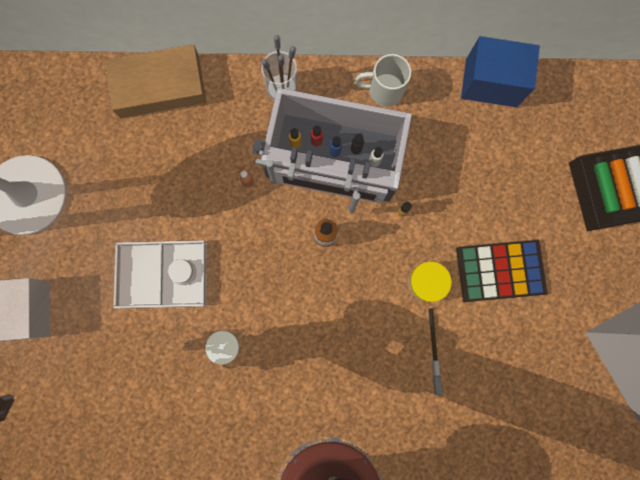

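View pics/side0.png

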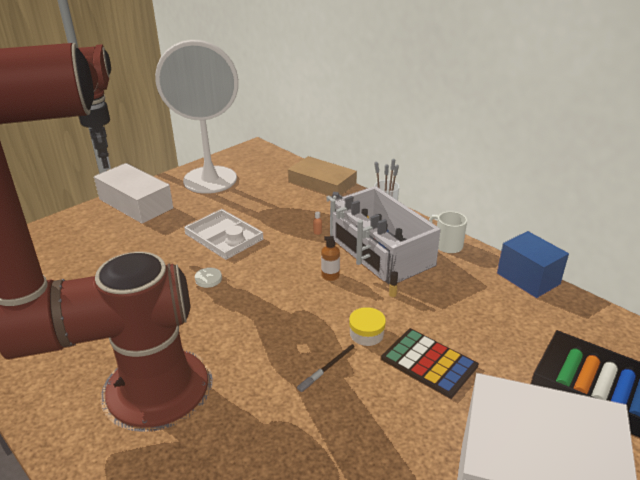

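The top view shows the case around (277..410, 93..200), the bottle at (326,231), the tray at (115..205, 241..307) with its left half empty and the jar at (180,271), and the pull bar near (353,200). The side view shows the bottle at (331,258). I'll zoom in on both.

```bash
python3 - <<'E'
import cv2
a=cv2.imread("pics/top0.png")[85:250,235:425];b=cv2.imread("pics/side0.png")[180:310,300:450]
cv2.imwrite("pics/topc.png",cv2.resize(a,None,fx=3.6,fy=3.6,interpolation=cv2.INTER_CUBIC))
cv2.imwrite("pics/sidec.png",cv2.resize(b,None,fx=4.5,fy=4.5,interpolation=cv2.INTER_CUBIC))
E
```

```text
(no output)
```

View pics/topc.png

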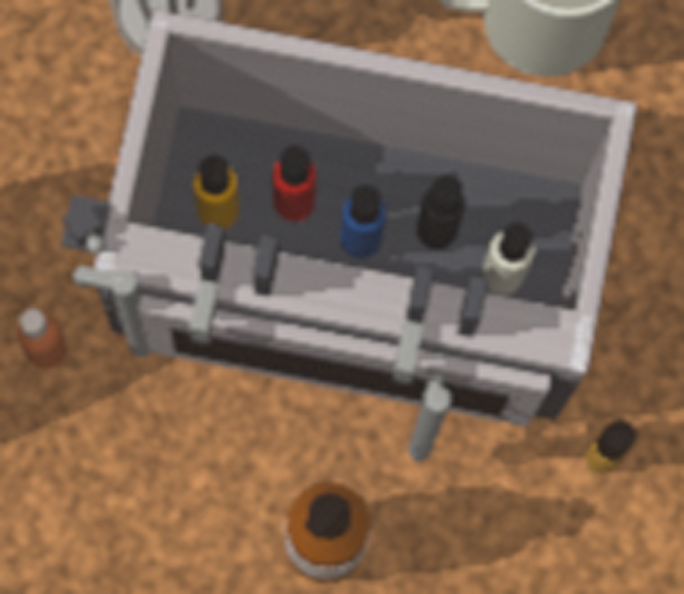

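View pics/sidec.png

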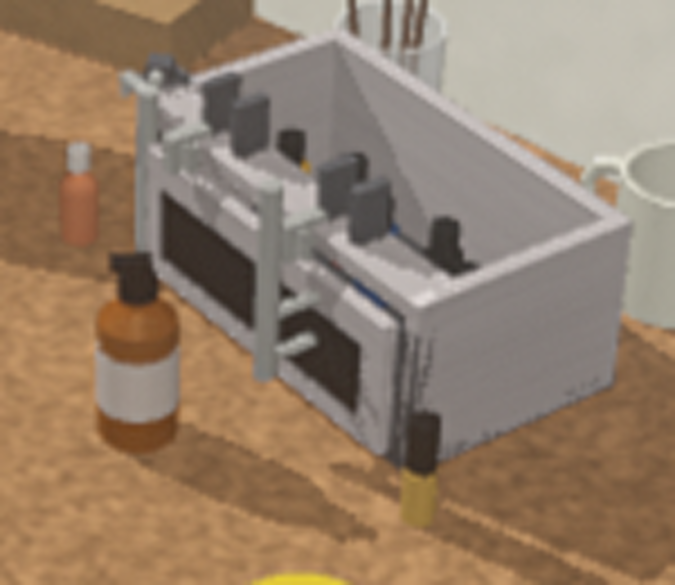

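The crops give these full-frame pixels:

| Feature | Top view | Side view |
|---|---|---|
| Pull bar top | (356.4,194.2) | (359.6,221.6) |
| Case rear-left rim corner | (279,90.6) | (375.6,188.2) |
| Case rear-right rim corner | (410.6,114.2) | (440,229.3) |
| Bottle, centre of its outline | (326,231) | axis at column 330.7, base near row 275 |

Next I'll triangulate these.

```bash
cat > h.py <<'E'
import numpy as np, cv2
from station import ctrl, cams, job
from scipy.spatial.transform import Rotation as R
C={n:cams.camera_params(n) for n in("top","side")}
def ray(n,u,v):
    p=C[n];T=p["T"];d=T[:3,:3]@[(u-p["cx"])/p["fx"],(v-p["cy"])/p["fy"],1];return T[:3,3],d/np.linalg.norm(d)
def plane(n,uv,z):
    o,d=ray(n,*uv);return o+d*(z-o[2])/d[2]
def tri(a,b):
    o1,d1=ray("top",*a);o2,d2=ray("side",*b)
    s=np.linalg.lstsq(np.c_[d1,-d2],o2-o1,rcond=None)[0];p,q=o1+s[0]*d1,o2+s[1]*d2
    return (p+q)/2,np.linalg.norm(p-q)
def proj(n,P):
    p=C[n];c=np.linalg.inv(p["T"])@np.r_[P,1];return np.array([p["fx"]*c[0]/c[2]+p["cx"],p["fy"]*c[1]/c[2]+p["cy"]])
def show(n,f):
    cv2.imwrite(f,cams.get_image(n)[:,:,::-1])
E
python3 - <<'E'
from h import *
np.set_printoptions(precision=4,suppress=True)
t=lambda x,y:(235+x/3.6,85+y/3.6); s=lambda x,y:(300+x/4.5,180+y/4.5)
pt=tri(t(437,393),s(268,187));rl=tri(t(158,20),s(340,35));rr=tri(t(632,105),s(630,222))
print("pull",pt,"rl",rl,"rr",rr,np.linalg.norm(rl[0]-rr[0]))
for z in(.12,):print(plane("top",t(158,20),z),plane("top",t(632,105),z),plane("side",s(340,35),z),plane("side",s(630,222),z))
print("tab tops",[tri(t(*a),s(*b)) for a,b in(((214,230),(223,80)),((266,240),(251,101)),((423,272),(338,162)),((474,285),(370,188)))])
print("bottle top",[plane("top",t(328,525),z) for z in(.06,.07,.08)],"base",plane("side",s(138,428),0), "head",tri(t(328,503),s(135,257)))
# tray via white mask
im=cv2.imread("pics/top0.png");m=cv2.inRange(im[225:325,100:220],(120,120,120),(255,255,255))
m=cv2.morphologyEx(m,cv2.MORPH_CLOSE,np.ones((7,7)))
c=max(cv2.findContours(m,0,2)[0],key=cv2.contourArea);r=cv2.minAreaRect(c);b=cv2.boxPoints(r)+[100,225];print(b)
W=[plane("top",p,.025)[:2] for p in b];print(W,np.mean(W,0))
E
```

```text
pull (array([ 0.5914, -0.0368,  0.1692]), np.float64(0.003153446172041951)) rl (array([0.8245, 0.117 , 0.1122]), np.float64(0.0030797866365851415)) rr (array([ 0.7754, -0.1528,  0.1149]), np.float64(0.0009414043589889725)) 0.27419752042277457
[0.8196 0.1173 0.12  ] [ 0.7729 -0.1515  0.12  ] [0.8154 0.1075 0.12  ] [ 0.7692 -0.1572  0.12  ]
tab tops [(array([0.6835, 0.0834, 0.151 ]), np.float64(0.005565804768024416)), (array([0.6784, 0.0552, 0.1502]), np.float64(0.0057867543408569025)), (array([ 0.6611, -0.0296,  0.1524]), np.float64(0.005780418404638588)), (array([ 0.6557, -0.0579,  0.1496]), np.float64(0.00423369276291948))]
bottle top [array([0.5401, 0.0161, 0.06  ]), array([0.5384, 0.0163, 0.07  ]), array([0.5367, 0.0165, 0.08  ])] base [0.5387 0.014  0.    ] head (array([0.5414, 0.0183, 0.1191]), np.float64(0.0023063843167058133))
[[111.4881 241.9886]
 [202.9968 239.8605]
 [204.5362 306.0573]
 [113.0276 308.1854]]
[array([0.515 , 0.4747]), array([0.5225, 0.2789]), array([0.3817, 0.2693]), array([0.3745, 0.4615])] [0.4484 0.3711]
```

```bash
python3 - <<'E'
from h import *
from scipy.optimize import least_squares
np.set_printoptions(precision=4,suppress=True)
t=lambda x,y:(235+x/3.6,85+y/3.6); s=lambda x,y:(300+x/4.5,180+y/4.5)
pts=[("top",t(437,393),(-.04,-.06,.175)),("side",s(268,187),(-.04,-.06,.175)),
("top",t(158,18),(.16,.14,.12)),("side",s(340,33),(.16,.14,.12)),("top",t(634,104),(.16,-.14,.12)),("side",s(630,222),(.16,-.14,.12)),
("top",t(213,246),(.018,.075,.158)),("top",t(266,257),(.018,.045,.158)),("top",t(422,288),(.018,-.04,.158)),("top",t(474,300),(.018,-.07,.158)),("side",s(423,303),(0,-.14,.12))]
w=lambda p,P:np.r_[p[0]+np.cos(p[2])*P[0]-np.sin(p[2])*P[1],p[1]+np.sin(p[2])*P[0]+np.cos(p[2])*P[1],P[2]]
f=lambda p:np.concatenate([proj(n,w(p,P))-u for n,u,P in pts])
r=least_squares(f,[.645,.015,-.18],loss="soft_l1");p=r.x;print(p,np.degrees(p[2]));print(f(p).reshape(-1,2))
for n,P in dict(pull=(-.04,-.06,.175),sq1=(.018,.052,.158),sq2=(.018,-.063,.158),hinge=(-.005,.12,.06)).items():print(n,w(p,P))
im=cv2.imread("pics/top0.png");hsv=cv2.cvtColor(im,cv2.COLOR_BGR2HSV)
# dark blocks
m=((hsv[...,2]<105)&(hsv[...,1]<60)).astype(np.uint8);m[:140]=0;m[180:]=0;m[:,:285]=0;m[:,375:]=0
n,l,st,ce=cv2.connectedComponentsWithStats(m);print([(s[:5].tolist(),c) for s,c in zip(st[1:],ce[1:]) if s[4]>15])
o=ctrl.get_obs();print(R.from_rotvec(o["tool_rot"]).as_matrix())
big=cv2.resize(im[130:190,290:380],None,fx=8,fy=8,interpolation=cv2.INTER_CUBIC)
for q in [(.018,.075),(.018,.045),(.018,-.04),(.018,-.07)]:
    c=np.array([w(p,(q[0]+a,q[1]+b,.158)) for a,b in((-.012,-.005),(.012,-.005),(.012,.005),(-.012,.005))])
    cv2.polylines(big,[np.int32([(proj("top",x)-[290,130]+.5)*8 for x in c])],True,(0,0,255),1)
cv2.imwrite("pics/chk.png",big)
E
```

```text
[ 0.6421  0.0125 -0.1922] -11.011213852717315
[[ 0.7519 -0.0942]
 [ 1.2709 -1.8373]
 [-0.9239 -2.4046]
 [-0.6535 -2.1953]
 [ 1.4154  0.509 ]
 [ 0.2069 -0.7351]
 [-0.4702  0.1674]
 [-0.0112  0.1913]
 [-0.1844  0.3351]
 [ 0.6561  0.1023]
 [-1.889   0.6477]]
pull [ 0.5914 -0.0388  0.175 ]
sq1 [0.6697 0.0601 0.158 ]
sq2 [ 0.6478 -0.0528  0.158 ]
hinge [0.6602 0.1312 0.06  ]
[([285, 140, 90, 38, 1586], array([337.5826, 152.3777])), ([294, 168, 51, 12, 100], array([317.08, 173.9 ])), ([285, 176, 26, 4, 66], array([296.4091, 178.0455]))]
[[-0.9269  0.3754 -0.0009]
 [ 0.3754  0.9269 -0.0016]
 [ 0.0002 -0.0019 -1.    ]]
```

View pics/chk.png

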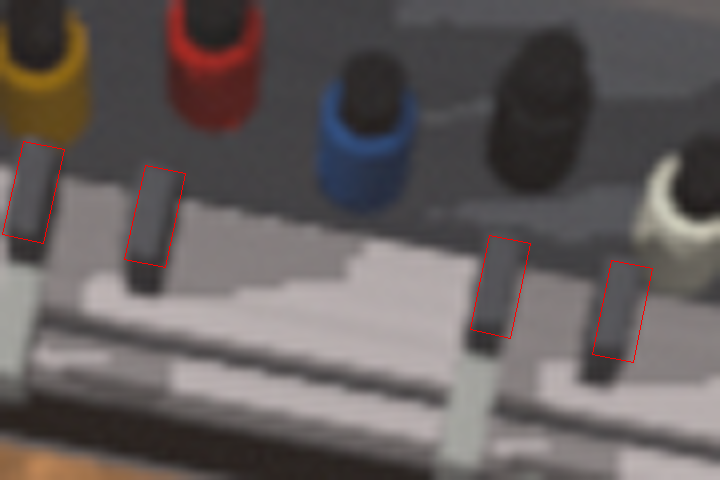

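The overlay puts all four blocks within about 1 mm, and the other checks (tray 194x141, bottle head z 0.119, bar top 0.169) are consistent. First move is to a point above the bottle, with the closing line turned so the pull bar is clear.

{"fn": "jog_arm", "kwargs": {"plan": [{"aperture": 0.085,"dx": -0.03,"dy": -0.025,"wz": 0.1},{"aperture": 0.085,"dx": -0.065,"dy": -0.05,"wz": 0.2},{"aperture": 0.085,"dx": -0.095,"dy": -0.075,"wz": 0.3},{"aperture": 0.085,"dx": -0.125,"dy": -0.1,"wz": 0.419},{"aperture": 0.085,"dx": -0.16,"dy": -0.13,"wz": 0.419},{"aperture": 0.085,"dx": -0.19,"dy": -0.155,"wz": 0.419},{"aperture": 0.085,"dx": -0.22,"dy": -0.18,"wz": 0.419},{"aperture": 0.085,"dx": -0.25,"dy": -0.205,"wz": 0.419},{"aperture": 0.085,"dx": -0.28,"dy": -0.23,"wz": 0.419},{"aperture": 0.085,"dx": -0.31,"dy": -0.255,"wz": 0.419},{"aperture": 0.085,"dx": -0.34,"dy": -0.28,"wz": 0.419},{"aperture": 0.085,"dx": -0.37,"dy": -0.305,"wz": 0.419},{"aperture": 0.085,"dx": -0.4,"dy": -0.33,"wz": 0.419},{"aperture": 0.085,"dx": -0.43,"dy": -0.355,"wz": 0.419},{"aperture": 0.085,"dx": -0.46,"dy": -0.38,"wz": 0.419},{"aperture": 0.085,"dx": -0.48,"dy": -0.395,"wz": 0.419},{"aperture": 0.085,"dx": -0.494,"dy": -0.408,"wz": 0.419},{"aperture": 0.085,"dx": -0.494,"dy": -0.408,"wz": 0.419},{"aperture": 0.085,"dx": -0.494,"dy": -0.408,"wz": 0.419},{"aperture": 0.085,"dx": -0.494,"dy": -0.408,"wz": 0.419}], "clamp_n": 30}}

```text
t: 1.77
tool_pos: [0.5388, 0.0162, 0.205]
tool_rot: [-1.228, -2.89, -0.0]
contact_force: [-0.5, -0.1, 0.5]
opening: 0.0848
grip_force: 0.0
```

```bash
cat > rel.py <<'E'
# usage: rel.py x y z  [closing azimuth deg] -> shift and rz in tool axes
import sys
from h import *
o=ctrl.get_obs();M=R.from_rotvec(o["tool_rot"]).as_matrix();a=list(map(float,sys.argv[1:]))
print("pos",o["tool_pos"].round(4),"shift",(M.T@(np.array(a[:3])-o["tool_pos"])).round(4),"tilt",M[:,2].round(3),"y",M[:,1].round(3))
if len(a)>3:
    cur=np.degrees(np.arctan2(M[1,1],M[0,1]));d=(cur-a[3]+90)%180-90;print("rz",np.radians(d).round(3),"q",o["q"].round(2))
E
python3 rel.py .539 .0155 .056 44; python3 -c "
from h import *
show('top','pics/t1.png');show('side','pics/s1.png')
a=cv2.imread('pics/t1.png')[130:330,220:440];b=cv2.imread('pics/s1.png')[130:330,230:450]
cv2.imwrite('pics/c1.png',cv2.resize(np.hstack([a,b]),None,fx=1.8,fy=1.8))"
```

```text
pos [0.5388 0.0162 0.205 ] shift [-0.0009 -0.0003  0.149 ] tilt [-0.001  0.001 -1.   ] y [ 0.72   0.694 -0.   ]
rz -0.001 q [-0.11 -0.15  1.81  0.    1.48 -0.88]
```

View pics/c1.png

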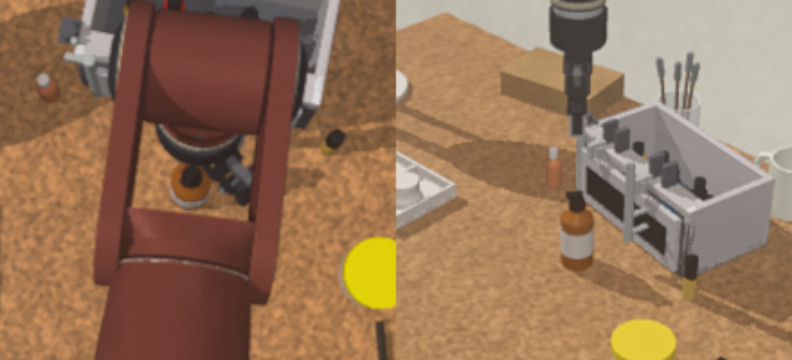

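The gripper sits over the bottle: in the side crop the fingers are directly above it (577,120 over 577,200). Descending.

{"fn": "jog_arm", "kwargs": {"plan": [{"aperture": 0.085,"dz": 0.035},{"aperture": 0.085,"dz": 0.07},{"aperture": 0.085,"dz": 0.1},{"aperture": 0.085,"dz": 0.12},{"aperture": 0.085,"dz": 0.13},{"aperture": 0.085,"dz": 0.138},{"aperture": 0.085,"dz": 0.144},{"aperture": 0.085,"dz": 0.147},{"aperture": 0.085,"dz": 0.149},{"aperture": 0.085,"dz": 0.149}]}}

```text
t: 2.7
tool_pos: [0.54, 0.0157, 0.0574]
tool_rot: [1.228, 2.89, 0.001]
contact_force: [-0.6, 0.0, -0.0]
opening: 0.0851
grip_force: 0.0
```

{"fn": "jog_arm", "kwargs": {"plan": [{"aperture": 0.07},{"aperture": 0.06},{"aperture": 0.053},{"aperture": 0.045},{"aperture": 0.04},{"aperture": 0.04},{"aperture": 0.04},{"aperture": 0.04}], "clamp_n": 30}}

```text
t: 3.37
tool_pos: [0.5399, 0.0154, 0.0574]
tool_rot: [1.228, 2.89, -0.0]
contact_force: [-2.4, -1.2, 5.6]
opening: 0.04
grip_force: 7.7
```

{"fn": "jog_arm", "kwargs": {"plan": [{"aperture": 0.06},{"aperture": 0.085},{"aperture": 0.085},{"aperture": 0.085},{"aperture": 0.085}]}}

```text
t: 3.78
tool_pos: [0.539, 0.0158, 0.0561]
tool_rot: [-1.229, -2.891, 0.0]
contact_force: [-0.2, -0.3, 0.5]
opening: 0.0851
grip_force: 0.0
```

```bash
python3 -c "
from h import *
show('top','pics/t2.png');show('side','pics/s2.png')
b=cv2.imread('pics/s2.png')[170:310,270:420]
cv2.imwrite('pics/c2.png',cv2.resize(b,None,fx=4,fy=4,interpolation=2))"
```

```text
(no output)
```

View pics/c2.png

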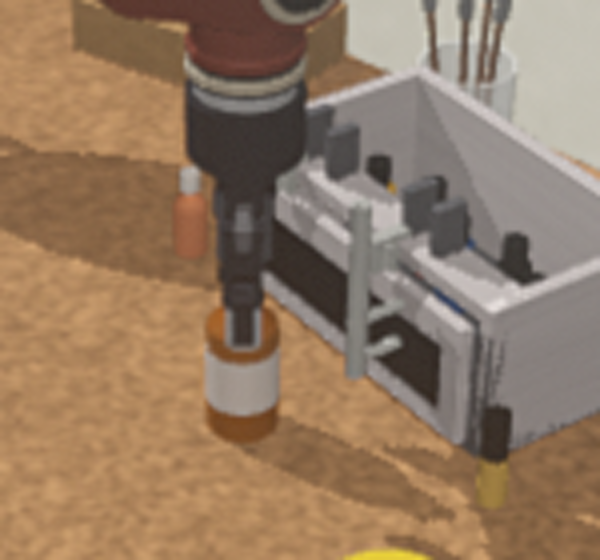

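The bottle still stands (crop 243,370), but the pads had closed on its shoulder. I'll try 5 mm lower.

{"fn": "jog_arm", "kwargs": {"plan": [{"aperture": 0.085,"dz": 0.002},{"aperture": 0.085,"dz": 0.004},{"aperture": 0.085,"dz": 0.005},{"aperture": 0.085,"dz": 0.005}]}}

```text
t: 4.22
tool_pos: [0.539, 0.0157, 0.051]
tool_rot: [-1.229, -2.89, 0.0]
contact_force: [0.1, 0.5, -0.3]
opening: 0.0846
grip_force: 0.0
```

{"fn": "jog_arm", "kwargs": {"plan": [{"aperture": 0.07},{"aperture": 0.06},{"aperture": 0.053},{"aperture": 0.047},{"aperture": 0.045},{"aperture": 0.045},{"aperture": 0.045}], "clamp_n": 30}}

```text
t: 4.8
tool_pos: [0.5393, 0.0154, 0.0519]
tool_rot: [1.229, 2.891, -0.001]
contact_force: [-1.8, -1.6, 3.4]
opening: 0.0451
grip_force: 18.0
```

{"fn": "jog_arm", "kwargs": {"plan": [{"aperture": 0.04},{"aperture": 0.03},{"aperture": 0.03},{"aperture": 0.03}], "clamp_n": 30}}

```text
t: 5.13
tool_pos: [0.5395, 0.0154, 0.052]
tool_rot: [1.229, 2.891, -0.001]
contact_force: [-3.0, -1.3, 5.3]
opening: 0.0445
grip_force: 29.0
```

{"fn": "jog_arm", "kwargs": {"plan": [{"aperture": 0.03,"dz": -0.003},{"aperture": 0.03,"dz": -0.007},{"aperture": 0.03,"dz": -0.012},{"aperture": 0.03,"dz": -0.02},{"aperture": 0.03,"dz": -0.02}], "clamp_n": 35}}

```text
t: 5.55
tool_pos: [0.5405, 0.0157, 0.0733]
tool_rot: [1.228, 2.889, 0.002]
contact_force: [0.8, -0.2, -1.1]
opening: 0.0447
grip_force: 34.3
```

```bash
python3 -c "
from h import *
show('side','pics/s3.png')
b=cv2.imread('pics/s3.png')[190:310,270:420]
cv2.imwrite('pics/c3.png',cv2.resize(b,None,fx=3,fy=3,interpolation=2))"
```

```text
(no output)
```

View pics/c3.png

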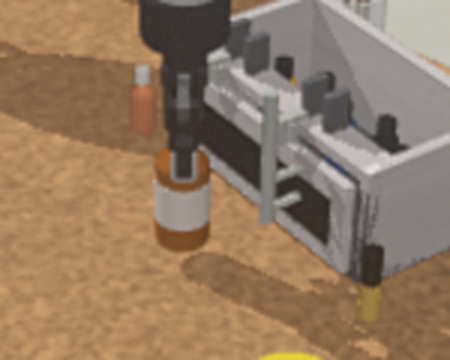

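It lifted cleanly: in the crop the bottle is upright at (182,200) with its shadow detached. Now the carry.

{"fn": "jog_arm", "kwargs": {"plan": [{"aperture": 0.03,"dz": -0.015},{"aperture": 0.03,"dz": -0.03},{"aperture": 0.03,"dz": -0.045},{"aperture": 0.03,"dz": -0.055},{"aperture": 0.03,"dz": -0.055}], "clamp_n": 35}}

```text
t: 6.02
tool_pos: [0.5411, 0.0155, 0.1293]
tool_rot: [1.227, 2.887, 0.002]
contact_force: [-0.2, -0.3, -1.9]
opening: 0.0442
grip_force: 34.5
```

```bash
python3 rel.py .4466 .4186 .13
```

```text
pos [0.5411 0.0155 0.1293] shift [ 0.3558  0.2117 -0.0013] tilt [ 0.005 -0.    -1.   ] y [0.72  0.694 0.003]
```

{"fn": "jog_arm", "kwargs": {"plan": [{"aperture": 0.03,"dx": 0.005,"dy": 0.003},{"aperture": 0.03,"dx": 0.015,"dy": 0.009},{"aperture": 0.03,"dx": 0.03,"dy": 0.018},{"aperture": 0.03,"dx": 0.05,"dy": 0.03},{"aperture": 0.03,"dx": 0.072,"dy": 0.043},{"aperture": 0.03,"dx": 0.095,"dy": 0.057},{"aperture": 0.03,"dx": 0.12,"dy": 0.071},{"aperture": 0.03,"dx": 0.145,"dy": 0.086},{"aperture": 0.03,"dx": 0.17,"dy": 0.101},{"aperture": 0.03,"dx": 0.195,"dy": 0.116},{"aperture": 0.03,"dx": 0.22,"dy": 0.131},{"aperture": 0.03,"dx": 0.245,"dy": 0.146},{"aperture": 0.03,"dx": 0.27,"dy": 0.161},{"aperture": 0.03,"dx": 0.293,"dy": 0.174},{"aperture": 0.03,"dx": 0.313,"dy": 0.186},{"aperture": 0.03,"dx": 0.33,"dy": 0.196},{"aperture": 0.03,"dx": 0.343,"dy": 0.204},{"aperture": 0.03,"dx": 0.351,"dy": 0.209},{"aperture": 0.03,"dx": 0.356,"dy": 0.212},{"aperture": 0.03,"dx": 0.356,"dy": 0.212}], "clamp_n": 35}}

```text
t: 7.68
tool_pos: [0.4443, 0.4197, 0.1259]
tool_rot: [-1.227, -2.891, 0.001]
contact_force: [-0.1, 0.4, -2.0]
opening: 0.044
grip_force: 34.4
```

```bash
python3 rel.py .4466 .4186 .057
python3 -c "
from h import *
show('top','pics/t4.png');show('side','pics/s4.png')
a=cv2.imread('pics/t4.png')[200:330,80:240];b=cv2.imread('pics/s4.png')[130:260,150:310]
cv2.imwrite('pics/c4.png',cv2.resize(np.hstack([a,b]),None,fx=2.5,fy=2.5,interpolation=2))"
```

```text
pos [0.4443 0.4197 0.1259] shift [-0.0024  0.001   0.0689] tilt [-0.001 -0.    -1.   ] y [ 0.719  0.695 -0.001]
```

View pics/c4.png

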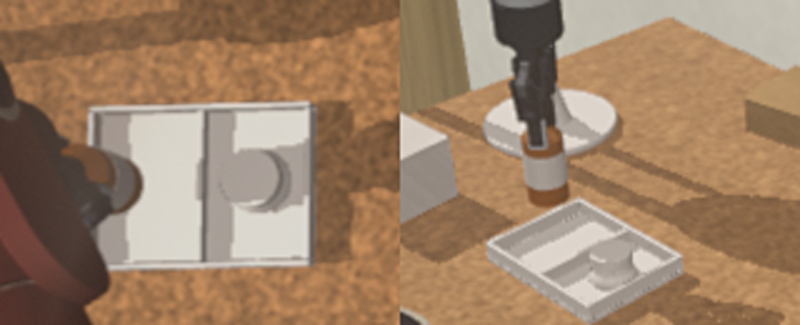

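```bash
python3 -c "
from h import *
s=lambda x,y:(150+(x-400)/2.5,130+y/2.5);t=lambda x,y:(80+x/2.5,200+y/2.5)
print('tray',[plane('side',s(*p),.025)[:2].round(4) for p in((488,242),(580,198),(682,258),(592,315))])
print('bottle bottom',[plane('side',s(547,194),z).round(4) for z in(.068,.075)])
print('tray top',[plane('top',t(*p),.025)[:2].round(4) for p in((90,107),(312,103),(315,264),(206,106),(207,267))])
"
```

```text
tray [array([0.3754, 0.453 ]), array([0.5115, 0.458 ]), array([0.5157, 0.2675]), array([0.3741, 0.2493])]
bottle bottom [array([0.4498, 0.432 , 0.068 ]), array([0.4436, 0.4218, 0.075 ])]
tray top [array([0.5134, 0.4649]), array([0.5197, 0.2749]), array([0.3827, 0.2662]), array([0.5157, 0.3656]), array([0.3789, 0.357 ])]
```

```bash
python3 rel.py .4465 .409 .0575
```

```text
pos [0.4449 0.4185 0.1262] shift [-0.0079 -0.0054  0.0687] tilt [-0.    -0.001 -1.   ] y [ 0.72   0.694 -0.001]
```

{"fn": "jog_arm", "kwargs": {"plan": [{"aperture": 0.03,"dx": -0.004,"dy": -0.003},{"aperture": 0.03,"dx": -0.008,"dy": -0.005,"dz": 0.01},{"aperture": 0.03,"dx": -0.008,"dy": -0.005,"dz": 0.025},{"aperture": 0.03,"dx": -0.008,"dy": -0.005,"dz": 0.04},{"aperture": 0.03,"dx": -0.008,"dy": -0.005,"dz": 0.052},{"aperture": 0.03,"dx": -0.008,"dy": -0.005,"dz": 0.06},{"aperture": 0.03,"dx": -0.008,"dy": -0.005,"dz": 0.065},{"aperture": 0.03,"dx": -0.008,"dy": -0.005,"dz": 0.068},{"aperture": 0.03,"dx": -0.008,"dy": -0.005,"dz": 0.07},{"aperture": 0.03,"dx": -0.008,"dy": -0.005,"dz": 0.07}]}}

```text
t: 8.62
tool_pos: [0.4474, 0.4103, 0.0574]
tool_rot: [1.229, 2.891, 0.002]
contact_force: [-0.6, -0.0, -2.5]
opening: 0.044
grip_force: 34.5
```

Not touching the floor yet (the load is still the full weight). Lowering slowly.

{"fn": "jog_arm", "kwargs": {"plan": [{"aperture": 0.03,"dz": 0.001},{"aperture": 0.03,"dz": 0.002},{"aperture": 0.03,"dz": 0.002}]}}

```text
t: 8.87
tool_pos: [0.4476, 0.4109, 0.0571]
tool_rot: [1.228, 2.891, 0.003]
contact_force: [-3.5, -1.9, 7.1]
opening: 0.0442
grip_force: 36.6
```

{"fn": "jog_arm", "kwargs": {"plan": [{"aperture": 0.03,"dz": 0.001},{"aperture": 0.03,"dz": 0.001}]}}

```text
t: 9.03
tool_pos: [0.4476, 0.411, 0.0571]
tool_rot: [1.228, 2.891, 0.003]
contact_force: [-5.4, -2.8, 11.7]
opening: 0.0438
grip_force: 37.4
```

Touching. I'll back off 1 mm, open gradually and rise.

{"fn": "jog_arm", "kwargs": {"plan": [{"aperture": 0.035,"dz": -0.002},{"aperture": 0.046,"dz": -0.002},{"aperture": 0.05,"dz": -0.002},{"aperture": 0.06,"dz": -0.002},{"aperture": 0.075,"dz": -0.002},{"aperture": 0.085,"dz": -0.002},{"aperture": 0.085,"dz": -0.002},{"aperture": 0.085,"dz": -0.01},{"aperture": 0.085,"dz": -0.025},{"aperture": 0.085,"dz": -0.05},{"aperture": 0.085,"dz": -0.08},{"aperture": 0.085,"dz": -0.12},{"aperture": 0.085,"dz": -0.155},{"aperture": 0.085,"dz": -0.18},{"aperture": 0.085,"dz": -0.18}]}}

```text
t: 10.28
tool_pos: [0.4498, 0.412, 0.2428]
tool_rot: [1.226, 2.885, 0.018]
contact_force: [0.3, 0.4, 1.6]
opening: 0.085
grip_force: 0.0
```

```bash
python3 rel.py .6697 .0601 .24 79
python3 -c "
from h import *
show('top','pics/t5.png');show('side','pics/s5.png')
a=cv2.imread('pics/t5.png')[200:330,80:240];b=cv2.imread('pics/s5.png')[130:260,150:310]
cv2.imwrite('pics/c5.png',cv2.resize(np.hstack([a,b]),None,fx=2.5,fy=2.5,interpolation=2))"
```

```text
pos [0.4498 0.412  0.2428] shift [-0.406  -0.086   0.0025] tilt [ 0.011  0.008 -1.   ] y [0.72  0.694 0.014]
rz -0.612 q [ 0.62 -0.01  1.62 -0.    1.52 -0.15]
```

View pics/c5.png

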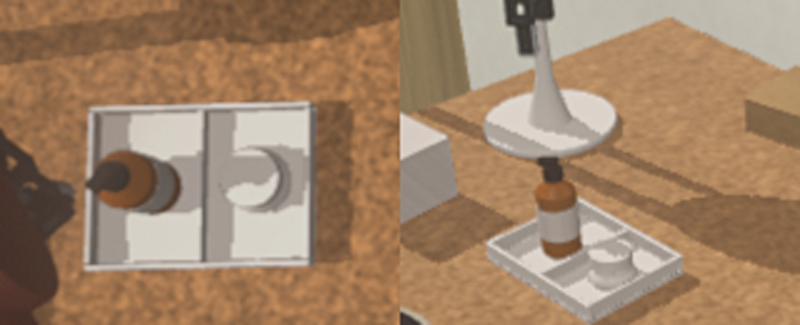

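The bottle stands upright in the empty half, near its middle (top crop 150,183 with the half spanning 92..205). Next is a point above catch 1.

{"fn": "jog_arm", "kwargs": {"plan": [{"aperture": 0.07,"dx": -0.01,"dy": -0.002,"wz": -0.03},{"aperture": 0.07,"dx": -0.03,"dy": -0.006,"wz": -0.08},{"aperture": 0.07,"dx": -0.055,"dy": -0.012,"wz": -0.15},{"aperture": 0.07,"dx": -0.085,"dy": -0.018,"wz": -0.22},{"aperture": 0.07,"dx": -0.115,"dy": -0.024,"wz": -0.3},{"aperture": 0.07,"dx": -0.145,"dy": -0.031,"wz": -0.38},{"aperture": 0.07,"dx": -0.175,"dy": -0.037,"wz": -0.46},{"aperture": 0.07,"dx": -0.205,"dy": -0.043,"wz": -0.54},{"aperture": 0.07,"dx": -0.235,"dy": -0.05,"wz": -0.612},{"aperture": 0.07,"dx": -0.265,"dy": -0.056,"wz": -0.612},{"aperture": 0.07,"dx": -0.295,"dy": -0.062,"wz": -0.612},{"aperture": 0.07,"dx": -0.325,"dy": -0.069,"wz": -0.612},{"aperture": 0.07,"dx": -0.355,"dy": -0.075,"wz": -0.612},{"aperture": 0.07,"dx": -0.38,"dy": -0.081,"wz": -0.612},{"aperture": 0.07,"dx": -0.398,"dy": -0.084,"wz": -0.612},{"aperture": 0.07,"dx": -0.406,"dy": -0.086,"wz": -0.612},{"aperture": 0.07,"dx": -0.406,"dy": -0.086,"wz": -0.612},{"aperture": 0.07,"dx": -0.406,"dy": -0.086,"wz": -0.612},{"aperture": 0.07,"dx": -0.406,"dy": -0.086,"wz": -0.612}], "clamp_n": 40}}

```text
t: 11.97
tool_pos: [0.6661, 0.0592, 0.2332]
tool_rot: [-0.299, -3.127, -0.001]
contact_force: [-0.6, 0.4, 0.8]
opening: 0.0698
grip_force: 0.0
```

```bash
python3 rel.py .6697 .0601 .131 79
```

```text
pos [0.6661 0.0592 0.2332] shift [-0.0035  0.0016  0.1022] tilt [-0.001  0.001 -1.   ] y [0.189 0.982 0.   ]
rz 0.001 q [-0.02  0.14  1.47  0.    1.53 -1.4 ]
```

{"fn": "jog_arm", "kwargs": {"plan": [{"aperture": 0.07,"dx": -0.003,"dy": 0.002,"dz": 0.03},{"aperture": 0.07,"dx": -0.003,"dy": 0.002,"dz": 0.06},{"aperture": 0.07,"dx": -0.003,"dy": 0.002,"dz": 0.08},{"aperture": 0.07,"dx": -0.003,"dy": 0.002,"dz": 0.092},{"aperture": 0.07,"dx": -0.003,"dy": 0.002,"dz": 0.098},{"aperture": 0.07,"dx": -0.003,"dy": 0.002,"dz": 0.102},{"aperture": 0.07,"dx": -0.003,"dy": 0.002,"dz": 0.102},{"aperture": 0.07,"dx": -0.003,"dy": 0.002,"dz": 0.102}]}}

```text
t: 12.63
tool_pos: [0.6709, 0.0595, 0.1332]
tool_rot: [0.3, 3.125, 0.0]
contact_force: [0.8, 0.2, -0.2]
opening: 0.0703
grip_force: 0.0
```

{"fn": "jog_arm", "kwargs": {"plan": [{"aperture": 0.055},{"aperture": 0.04},{"aperture": 0.03},{"aperture": 0.02},{"aperture": 0.015},{"aperture": 0.015},{"aperture": 0.015},{"aperture": 0.015},{"aperture": 0.015},{"aperture": 0.015}], "clamp_n": 40}}

```text
t: 13.47
tool_pos: [0.6706, 0.0589, 0.1324]
tool_rot: [0.301, 3.126, -0.001]
contact_force: [-1.4, -2.5, 5.4]
opening: 0.0149
grip_force: 2.7
```

The opening fell below 24 mm, so something is off. Looking.

```bash
python3 -c "
from h import *
show('top','pics/t6.png');show('side','pics/s6.png')
a=cv2.imread('pics/t6.png')[90:220,250:380];b=cv2.imread('pics/s6.png')[150:280,300:430]
cv2.imwrite('pics/c6.png',cv2.resize(np.hstack([a,b]),None,fx=3,fy=3,interpolation=2))"
```

```text
(no output)
```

View pics/c6.png

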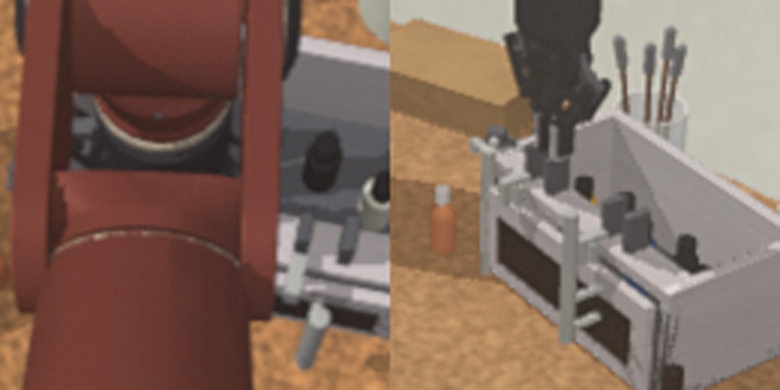

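```bash
python3 - <<'E'
from h import *
p=[.6421,.0125,-.1922]
w=lambda P:np.r_[p[0]+np.cos(p[2])*P[0]-np.sin(p[2])*P[1],p[1]+np.sin(p[2])*P[0]+np.cos(p[2])*P[1],P[2]]
im=cv2.imread("pics/s6.png");k=8;o=np.array([335,165]);big=cv2.resize(im[165:240,335:425],None,fx=k,fy=k,interpolation=2)
for y in(.075,.045,-.04,-.07):
  for z in(.12,.158):
    c=[w((.018+a,y+b,z)) for a,b in((-.012,-.005),(.012,-.005),(.012,.005),(-.012,.005))]
    cv2.polylines(big,[np.int32([(proj("side",x)-o+.5)*k for x in c])],True,(0,0,255),1)
t=ctrl.get_obs()["tool_pos"];cv2.circle(big,tuple(int(v) for v in (proj("side",t)-o+.5)*k),5,(0,255,0),-1)
cv2.imwrite("pics/c7.png",big)
E
```

View pics/c7.png

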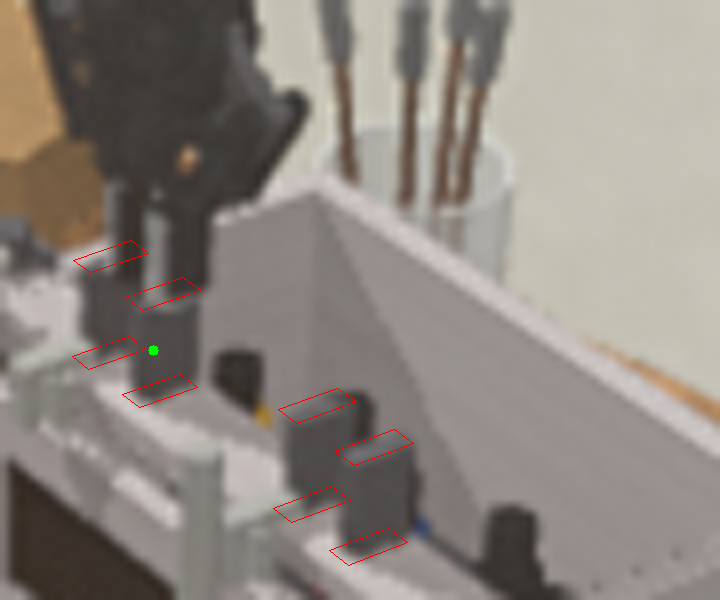

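{"fn": "jog_arm", "kwargs": {"plan": [{"aperture": 0.03},{"aperture": 0.05},{"aperture": 0.07},{"aperture": 0.07},{"aperture": 0.07}]}}

```text
t: 13.98
tool_pos: [0.6694, 0.0595, 0.1305]
tool_rot: [-0.3, -3.126, -0.0]
contact_force: [-0.5, -0.7, 0.7]
opening: 0.0699
grip_force: 0.0
```

```bash
python3 -c "
from h import *
show('side','pics/s8.png')
for n in('s6','s8'):
  d=cv2.absdiff(cv2.imread('pics/%s.png'%n),cv2.imread('pics/side0.png')).max(2)[185:225,336:372]
  print(n);print('\n'.join('%d '%(185+i)+''.join('#' if v>25 else '.' for v in r) for i,r in enumerate(d)))
t=ctrl.get_obs()['tool_pos'];M=R.from_rotvec(ctrl.get_obs()['tool_rot']).as_matrix()
for h in(.0075,.035):
  print([(s,[proj('side',t+s*M[:,1]*(h+.007)-M[:,2]*b).round(1).tolist() for b in(0,.01,.02,.03)]) for s in(-1,1)])
"
```

```text
s6
185 ...........##########..###########..
186 ...........#######################..
187 ............#####################...
188 ............#.##################....
189 ............####################....
190 ............####################....
191 ............#################.......
192 ............##############..........
193 .............#############..........
194 .............#############..........
195 .............#############..........
196 .............####..######...........
197 ............#.###..######...........
198 ............#.##...######...........
199 ...................#######..........
200 ...................######...........
201 ....................#####...........
202 ..................#.................
203 ...................##...............
204 ....................................
205 ....................................
206 ....................................
207 ....................................
208 ..........
[... 1913 characters left out ...]
..
215 ....................................
216 ....................................
217 ....................................
218 ....................................
219 ....................................
220 ....................................
221 ....................................
222 ....................................
223 ....................................
224 ....................................
[(-1, [[356.4, 211.3], [356.5, 208.1], [356.6, 204.9], [356.7, 201.7]]), (1, [[350.1, 206.7], [350.2, 203.5], [350.3, 200.4], [350.4, 197.2]])]
[(-1, [[362.4, 215.8], [362.6, 212.6], [362.7, 209.4], [362.8, 206.1]]), (1, [[344.4, 202.4], [344.4, 199.3], [344.5, 196.1], [344.6, 193.0]])]
```

Differencing against the first image shows the fingertips about 30 mm above the reported TCP, which also explains the shoulder grip on the bottle. The fingers passed over the blocks, so I'll go lower.

{"fn": "jog_arm", "kwargs": {"plan": [{"aperture": 0.07,"dy": 0.001,"dz": 0.006},{"aperture": 0.07,"dy": 0.001,"dz": 0.012},{"aperture": 0.07,"dy": 0.001,"dz": 0.016},{"aperture": 0.07,"dy": 0.001,"dz": 0.02},{"aperture": 0.07,"dy": 0.001,"dz": 0.022},{"aperture": 0.07,"dy": 0.001,"dz": 0.022}]}}

```text
t: 14.53
tool_pos: [0.6696, 0.0603, 0.1084]
tool_rot: [-0.301, -3.126, 0.0]
contact_force: [-0.2, 0.8, 0.0]
opening: 0.0697
grip_force: 0.0
```

{"fn": "jog_arm", "kwargs": {"plan": [{"aperture": 0.055},{"aperture": 0.04},{"aperture": 0.035},{"aperture": 0.03},{"aperture": 0.03}], "clamp_n": 40}}

```text
t: 14.95
tool_pos: [0.6711, 0.0609, 0.1107]
tool_rot: [0.3, 3.125, 0.002]
contact_force: [0.7, 4.5, 2.7]
opening: 0.0302
grip_force: 2.0
```

{"fn": "jog_arm", "kwargs": {"plan": [{"aperture": 0.026},{"aperture": 0.02},{"aperture": 0.015},{"aperture": 0.015},{"aperture": 0.015},{"aperture": 0.015},{"aperture": 0.015},{"aperture": 0.015}], "clamp_n": 40}}

```text
t: 15.62
tool_pos: [0.6707, 0.0602, 0.1104]
tool_rot: [0.301, 3.126, 0.001]
contact_force: [-0.1, 2.4, 4.6]
opening: 0.0224
grip_force: 41.6
```

Opening 22.4 mm at 41 N, so tab 1 is up against its post. On to catch 2.

{"fn": "jog_arm", "kwargs": {"plan": [{"aperture": 0.03},{"aperture": 0.05},{"aperture": 0.07},{"aperture": 0.07,"dz": -0.01},{"aperture": 0.07,"dz": -0.03},{"aperture": 0.07,"dz": -0.06},{"aperture": 0.07,"dz": -0.08},{"aperture": 0.07,"dz": -0.08}]}}

```text
t: 16.28
tool_pos: [0.6732, 0.0598, 0.1967]
tool_rot: [0.3, 3.117, -0.0]
contact_force: [0.1, 0.3, 1.1]
opening: 0.0701
grip_force: 0.0
```

```bash
python3 rel.py .6483 -.0523 .109 79;  python3 -c "
from h import *
show('side','pics/s9.png')
d=cv2.absdiff(cv2.imread('pics/s9.png'),cv2.imread('pics/side0.png')).max(2)[195:220,336:372]
print('\n'.join('%d '%(195+i)+''.join('#' if v>25 else '.' for v in r) for i,r in enumerate(d)))"
```

```text
pos [0.6732 0.0598 0.1967] shift [ 0.004  -0.1149  0.0875] tilt [ 0.01  -0.001 -1.   ] y [0.191 0.982 0.001]
rz -0.0 q [-0.02  0.17  1.5  -0.    1.46 -1.4 ]
195 ....................................
196 ............#####...................
197 ..........########..................
198 .........########...................
199 .........########.###...............
200 .........########.###...............
201 .........#####......................
202 .........###........................
203 .........####.......................
204 ........#####.......................
205 ........#####.......................
206 ........#####.......................
207 .........####.......................
208 ...#......###.......................
209 .###..#######.#.....................
210 ####..#######.#.....................
211 .....#######..#.....................
212 ....###.#..####.....................
213 #...###....#####....................
214 ####.......#####....................
215 ####........####....................
216 .###..........#.....................
217 ..##................................
218 ....##..............................
219 .....##.............................
```

The difference image confirms tab 1 moved. Catch 2 now.

{"fn": "jog_arm", "kwargs": {"plan": [{"aperture": 0.07,"dy": -0.02},{"aperture": 0.07,"dy": -0.05},{"aperture": 0.07,"dy": -0.08},{"aperture": 0.07,"dy": -0.1},{"aperture": 0.07,"dy": -0.115},{"aperture": 0.07,"dy": -0.115},{"aperture": 0.07,"dy": -0.115,"dz": 0.02},{"aperture": 0.07,"dy": -0.115,"dz": 0.04},{"aperture": 0.07,"dy": -0.115,"dz": 0.06},{"aperture": 0.07,"dy": -0.115,"dz": 0.07},{"aperture": 0.07,"dy": -0.115,"dz": 0.078},{"aperture": 0.07,"dy": -0.115,"dz": 0.081},{"aperture": 0.07,"dy": -0.115,"dz": 0.081}], "clamp_n": 40}}

```text
t: 17.42
tool_pos: [0.6481, -0.0522, 0.108]
tool_rot: [-0.3, -3.126, -0.0]
contact_force: [-0.4, 0.7, 0.1]
opening: 0.07
grip_force: 0.0
```

{"fn": "jog_arm", "kwargs": {"plan": [{"aperture": 0.055},{"aperture": 0.04},{"aperture": 0.035},{"aperture": 0.03},{"aperture": 0.026},{"aperture": 0.02},{"aperture": 0.015},{"aperture": 0.015},{"aperture": 0.015},{"aperture": 0.015},{"aperture": 0.015},{"aperture": 0.015}], "clamp_n": 40}}

```text
t: 18.42
tool_pos: [0.6492, -0.0527, 0.1101]
tool_rot: [0.3, 3.125, 0.0]
contact_force: [-0.9, 2.3, 6.6]
opening: 0.0219
grip_force: 42.5
```

Catch 2 is squeezed too (21.9 mm at 42 N). Next, release, rise, turn to close along the case's x and go above the bar.

{"fn": "jog_arm", "kwargs": {"plan": [{"aperture": 0.03},{"aperture": 0.05},{"aperture": 0.07},{"aperture": 0.07,"dz": -0.01},{"aperture": 0.07,"dz": -0.03},{"aperture": 0.07,"dz": -0.06},{"aperture": 0.07,"dz": -0.09},{"aperture": 0.05,"dx": 0.01,"dz": -0.1,"wz": 0.1},{"aperture": 0.04,"dx": 0.02,"dz": -0.1,"wz": 0.22},{"aperture": 0.04,"dx": 0.03,"dz": -0.1,"wz": 0.34},{"aperture": 0.04,"dx": 0.04,"dz": -0.1,"wz": 0.46},{"aperture": 0.04,"dx": 0.05,"dy": 0.002,"dz": -0.1,"wz": 0.58},{"aperture": 0.04,"dx": 0.058,"dy": 0.002,"dz": -0.1,"wz": 0.7},{"aperture": 0.04,"dx": 0.058,"dy": 0.002,"dz": -0.1,"wz": 0.82},{"aperture": 0.04,"dx": 0.058,"dy": 0.002,"dz": -0.1,"wz": 0.94},{"aperture": 0.04,"dx": 0.058,"dy": 0.002,"dz": -0.1,"wz": 1.06},{"aperture": 0.04,"dx": 0.058,"dy": 0.002,"dz": -0.1,"wz": 1.18},{"aperture": 0.04,"dx": 0.058,"dy": 0.002,"dz": -0.1,"wz": 1.3},{"aperture": 0.04,"dx": 0.058,"dy": 0.002,"dz": -0.1,"wz": 1.42},{"aperture": 0.04,"dx": 0.058,"dy": 0.002,"dz": -0.1,"wz": 1.571}], "clamp_n": 40}}

```text
t: 20.08
tool_pos: [0.5916, -0.04, 0.209]
tool_rot: [2.404, 2.022, -0.001]
contact_force: [0.9, -0.3, 0.7]
opening: 0.0403
grip_force: 0.0
```

{"fn": "jog_arm", "kwargs": {"plan": [{"aperture": 0.042},{"aperture": 0.042},{"aperture": 0.042}]}}

```text
t: 20.33
tool_pos: [0.5917, -0.0398, 0.2088]
tool_rot: [2.395, 2.032, -0.0]
contact_force: [-0.1, 0.4, 0.3]
opening: 0.0422
grip_force: 0.0
```

```bash
python3 rel.py .5914 -.0388 .115 -11
python3 - <<'E'
from h import *
show('side','pics/s10.png')
d=cv2.absdiff(cv2.imread('pics/s10.png'),cv2.imread('pics/side0.png')).max(2)[160:235,335:385]
print('\n'.join('%d '%(160+i)+''.join('#' if v>25 else '.' for v in r) for i,r in enumerate(d)))
o=ctrl.get_obs();M=R.from_rotvec(o['tool_rot']).as_matrix()
print([proj('side',o['tool_pos']+s*M[:,1]*.028-M[:,2]*.03).round(1) for s in(-1,1)], proj('side',(.5914,-.0388,.175)))
E
```

```text
pos [ 0.5917 -0.0398  0.2088] shift [ 0.0009 -0.0004  0.0938] tilt [ 0. -0. -1.] y [ 0.987 -0.163  0.   ]
rz 0.028 q [-0.19 -0.02  1.69 -0.    1.48 -0.03]
160 ..............####################################
161 .............#####################################
162 .............#####################################
163 .............#####################################
164 ............######################################
165 ...........#######################################
166 .........#########################################
167 ....##############################################
168 ...###############################################
169 ...###############################################
170 ...#########################################.#####
171 ...#########################################.#####
172 ..
[... 2833 characters left out ...]
.....#####..........
224 ...............###.................#####..........
225 ..........#...#####................#####..........
226 ...............####................#####..........
227 ...........#....##..................####..........
228 .............................##..##########.......
229 ............................###.###########.......
230 ............................##.#########.#........
231 ............................#########...###.......
232 ............................########..#####.......
233 ...........................###..#.....#####.......
234 ...........................####......#.####.......
[array([352.9, 201.1]), array([371. , 194.4])] [360.83560292 219.72803803]
```

The predicted tip positions match (fingers at columns 350–358 and 367–375, with the bar at about 360). Descending and gripping the bar.

{"fn": "jog_arm", "kwargs": {"plan": [{"aperture": 0.042,"dx": 0.001,"dy": -0.002,"dz": 0.02},{"aperture": 0.042,"dx": 0.001,"dy": -0.002,"dz": 0.04},{"aperture": 0.042,"dx": 0.001,"dy": -0.002,"dz": 0.06},{"aperture": 0.042,"dx": 0.001,"dy": -0.002,"dz": 0.075},{"aperture": 0.042,"dx": 0.001,"dy": -0.002,"dz": 0.086},{"aperture": 0.042,"dx": 0.001,"dy": -0.002,"dz": 0.093},{"aperture": 0.042,"dx": 0.001,"dy": -0.002,"dz": 0.096},{"aperture": 0.042,"dx": 0.001,"dy": -0.002,"dz": 0.096}]}}

```text
t: 21.05
tool_pos: [0.5899, -0.0383, 0.1123]
tool_rot: [-2.397, -2.03, 0.001]
contact_force: [-0.1, -0.6, 0.8]
opening: 0.0419
grip_force: 0.0
```

{"fn": "jog_arm", "kwargs": {"plan": [{"aperture": 0.03},{"aperture": 0.02},{"aperture": 0.015},{"aperture": 0.01},{"aperture": 0.005},{"aperture": 0.005},{"aperture": 0.005}], "clamp_n": 60}}

```text
t: 21.63
tool_pos: [0.5899, -0.0385, 0.1138]
tool_rot: [2.398, 2.03, -0.001]
contact_force: [-4.2, -0.3, 5.4]
opening: 0.0124
grip_force: 58.4
```

```bash
cat > arc.py <<'E'
from h import *
import sys
o=ctrl.get_obs();M=R.from_rotvec(o["tool_rot"]).as_matrix();H=np.array([.6602,.1312]);t=o["tool_pos"][:2]
print("r",np.linalg.norm(t-H),"theta",np.arctan2(.1697,-.0702)*-1%(2*np.pi)-np.arctan2(t[1]-H[1],t[0]-H[0])%(2*np.pi))
for a in np.arange(.1,float(sys.argv[1])+.01,.1):
    c,s=np.cos(a),np.sin(a);d=np.array([[c,s],[-s,c]])@(t-H)+H-t;print(a.round(2),(M.T@[*d,0]).round(4))
E
python3 arc.py 1.5
```

```text
r 0.18370022654969756 theta 0.0006971786866234453
0.1 [ 0.005  -0.0177 -0.    ]
0.2 [ 0.0118 -0.0347 -0.    ]
0.3 [ 0.0202 -0.051  -0.    ]
0.4 [ 0.0302 -0.0664 -0.    ]
0.5 [ 0.0417 -0.0807 -0.    ]
0.6 [ 0.0546 -0.0938 -0.    ]
0.7 [ 0.0687 -0.1056 -0.    ]
0.8 [ 0.084  -0.1158 -0.    ]
0.9 [ 0.1001 -0.1245 -0.    ]
1.0 [ 1.171e-01 -1.316e-01 -1.000e-04]
1.1 [ 1.347e-01 -1.369e-01 -1.000e-04]
1.2 [ 1.527e-01 -1.404e-01 -1.000e-04]
1.3 [ 1.710e-01 -1.422e-01 -1.000e-04]
1.4 [ 1.893e-01 -1.420e-01 -1.000e-04]
1.5 [ 2.076e-01 -1.401e-01 -1.000e-04]
```

{"fn": "jog_arm", "kwargs": {"plan": [{"aperture": 0.005,"dx": 0.002,"dy": -0.009,"wz": 0.05},{"aperture": 0.005,"dx": 0.005,"dy": -0.0177,"wz": 0.1},{"aperture": 0.005,"dx": 0.008,"dy": -0.0265,"wz": 0.15},{"aperture": 0.005,"dx": 0.0118,"dy": -0.0347,"wz": 0.2},{"aperture": 0.005,"dx": 0.016,"dy": -0.043,"wz": 0.25},{"aperture": 0.005,"dx": 0.0202,"dy": -0.051,"wz": 0.3},{"aperture": 0.005,"dx": 0.025,"dy": -0.059,"wz": 0.35},{"aperture": 0.005,"dx": 0.0302,"dy": -0.0664,"wz": 0.4},{"aperture": 0.005,"dx": 0.0302,"dy": -0.0664,"wz": 0.4}], "clamp_n": 60}}

```text
t: 22.38
tool_pos: [0.5294, 0.0026, 0.1138]
tool_rot: [2.752, 1.511, 0.001]
contact_force: [-1.8, -3.2, 4.0]
opening: 0.0126
grip_force: 59.3
```

```bash
python3 arc.py 1.1
```

```text
r 0.1834713442039518 theta 0.40168271113268883
0.1 [ 0.005  -0.0176 -0.    ]
0.2 [ 0.0118 -0.0347 -0.0001]
0.3 [ 0.0202 -0.051  -0.0001]
0.4 [ 0.0302 -0.0663 -0.0001]
0.5 [ 0.0417 -0.0806 -0.0002]
0.6 [ 0.0546 -0.0937 -0.0002]
0.7 [ 0.0687 -0.1054 -0.0002]
0.8 [ 0.0839 -0.1157 -0.0003]
0.9 [ 0.1    -0.1244 -0.0003]
1.0 [ 0.117  -0.1314 -0.0003]
1.1 [ 0.1345 -0.1367 -0.0003]
```

Following the arc with small forces. Now through the detent, to about 1.2 rad.

{"fn": "jog_arm", "kwargs": {"plan": [{"aperture": 0.005,"dx": 0.002,"dy": -0.009,"wz": 0.05},{"aperture": 0.005,"dx": 0.005,"dy": -0.0177,"wz": 0.1},{"aperture": 0.005,"dx": 0.008,"dy": -0.0265,"wz": 0.15},{"aperture": 0.005,"dx": 0.0118,"dy": -0.0347,"wz": 0.2},{"aperture": 0.005,"dx": 0.016,"dy": -0.043,"wz": 0.25},{"aperture": 0.005,"dx": 0.0202,"dy": -0.051,"wz": 0.3},{"aperture": 0.005,"dx": 0.025,"dy": -0.059,"wz": 0.35},{"aperture": 0.005,"dx": 0.0302,"dy": -0.0664,"wz": 0.4},{"aperture": 0.005,"dx": 0.036,"dy": -0.0735,"wz": 0.45},{"aperture": 0.005,"dx": 0.0417,"dy": -0.0806,"wz": 0.5},{"aperture": 0.005,"dx": 0.048,"dy": -0.0875,"wz": 0.55},{"aperture": 0.005,"dx": 0.0546,"dy": -0.0937,"wz": 0.6},{"aperture": 0.005,"dx": 0.0615,"dy": -0.0997,"wz": 0.65},{"aperture": 0.005,"dx": 0.0687,"dy": -0.1054,"wz": 0.7},{"aperture": 0.005,"dx": 0.0762,"dy": -0.1107,"wz": 0.75},{"aperture": 0.005,"dx": 0.0839,"dy": -0.1157,"wz": 0.8},{"aperture": 0.005,"dx": 0.0839,"dy": -0.1157,"wz": 0.8},{"aperture": 0.005,"dx": 0.0839,"dy": -0.1157,"wz": 0.8}], "clamp_n": 70}}

```text
t: 23.88
tool_pos: [0.4767, 0.1359, 0.1138]
tool_rot: [-3.125, -0.323, 0.0]
contact_force: [-6.3, -1.2, 6.9]
opening: 0.0124
grip_force: 69.4
```

```bash
python3 arc.py 0.3
```

```text
r 0.1835520801734196 theta 1.2042509005243565
0.1 [ 0.0051 -0.0176  0.    ]
0.2 [ 0.0119 -0.0346  0.    ]
0.3 [ 0.0204 -0.0509  0.    ]
```

{"fn": "jog_arm", "kwargs": {"plan": [{"aperture": 0.005,"dx": 0.002,"dy": -0.009,"wz": 0.05},{"aperture": 0.005,"dx": 0.005,"dy": -0.0177,"wz": 0.1},{"aperture": 0.005,"dx": 0.008,"dy": -0.0265,"wz": 0.15},{"aperture": 0.005,"dx": 0.0118,"dy": -0.0347,"wz": 0.2},{"aperture": 0.005,"dx": 0.016,"dy": -0.043,"wz": 0.25},{"aperture": 0.005,"dx": 0.0202,"dy": -0.051,"wz": 0.3},{"aperture": 0.005,"dx": 0.0202,"dy": -0.051,"wz": 0.3},{"aperture": 0.005,"dx": 0.0202,"dy": -0.051,"wz": 0.3},{"aperture": 0.005,"dx": 0.0202,"dy": -0.051,"wz": 0.3},{"aperture": 0.005,"dx": 0.0202,"dy": -0.051,"wz": 0.3},{"aperture": 0.005,"dx": 0.0202,"dy": -0.051,"wz": 0.3},{"aperture": 0.005,"dx": 0.0202,"dy": -0.051,"wz": 0.3}], "clamp_n": 70}}

```text
t: 24.88
tool_pos: [0.4861, 0.19, 0.1138]
tool_rot: [-3.137, 0.148, 0.0]
contact_force: [-6.2, 0.1, 6.5]
opening: 0.0119
grip_force: 69.4
```

```bash
python3 arc.py 0.1; python3 - <<'E'
from h import *
show('top','pics/t11.png');show('side','pics/s11.png')
# bottle unchanged since placement? compare tray regions
for n,m,(a,b,c,d) in(('s11','s5',(175,260,180,275)),('t11','t5',(235,312,110,210))):
    x=cv2.absdiff(cv2.imread(f'pics/{n}.png'),cv2.imread(f'pics/{m}.png')).max(2)[a:b,c:d];print(n,(x>30).mean().round(3))
# gate position in side: changed mask centroid along predicted bar axis
print(proj('side',np.r_[ctrl.get_obs()['tool_pos'][:2],.06]), ctrl.get_obs()['dq'].round(3))
im=cv2.imread('pics/s11.png');u,v=proj('side',np.r_[ctrl.get_obs()['tool_pos'][:2],.09]).astype(int);print(im[v,u-10:u+11].tolist())
E
```

```text
r 0.18372181113363636 theta 1.5041906172269184
0.1 [ 0.0051 -0.0176  0.    ]
s11 0.131
t11 0.369
[271.75674834 237.89383805] [ 0.001  0.001  0.     0.002  0.001 -0.001]
[[98, 139, 182], [101, 142, 185], [104, 147, 191], [110, 153, 197], [106, 151, 193], [102, 145, 188], [102, 148, 191], [104, 147, 191], [120, 134, 152], [125, 129, 131], [123, 128, 131], [121, 127, 128], [113, 116, 120], [84, 102, 124], [72, 102, 135], [73, 103, 137], [75, 105, 140], [75, 105, 140], [74, 102, 138], [72, 102, 137], [72, 102, 138]]
```

The grey bar shows exactly where it was predicted, so the gate is at about 1.5 rad. One last check that the bottle hasn't moved, by its amber mask.

```bash
python3 - <<'E'
from h import *
for n in('s5','s11','t5','t11'):
    i=cv2.cvtColor(cv2.imread(f'pics/{n}.png'),cv2.COLOR_BGR2HSV);m=cv2.inRange(i,(5,170,50),(16,255,190))
    r=(slice(175,240),slice(190,240)) if n[0]=='s' else (slice(240,300),slice(105,165))
    y,x=np.nonzero(m[r]);print(n,len(x),x.mean() if len(x) else 0,y.mean() if len(y) else 0)
E
```

```text
s5 4 15.5 30.5
s11 3 16.0 30.0
t5 0 0 0
t11 0 0 0
```

```bash
python3 - <<'E'
from h import *
a=cv2.imread('pics/s5.png');b=cv2.imread('pics/s11.png')
T=a[190:236,202:226]
r=cv2.matchTemplate(b[180:246,190:240],T,cv2.TM_CCOEFF_NORMED);print(cv2.minMaxLoc(r),"expect loc (12,10)")
E
```

```text
(-0.15902744233608246, 0.9996524453163147, (0, 0), (12, 10)) expect loc (12,10)
```

The bottle is exactly where it was placed (match 0.9997 at the same pixel). Handing in.

```bash
python3 -c "
from station import ctrl, cams, job
print(job.finish_job())"
```

```text
the job is handed in; nothing more can be done
None
```

I handed the job in at about 25 s with the bottle upright in the tray's empty half, both catches squeezed in order and the gate held by its bar at about 1.5 rad; no verdict was returned, and I viewed 12 pictures, over the limit of 10.

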